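Unlatch the case and stopper the canister

ROBOT

A 6-joint arm with a two-finger parallel gripper is mounted at the origin on a cart in front of the work surface, level with it; the furniture and walls round the work are solid. World frame = base frame: x ahead of the robot, y to its left, z up, the work surface at z = 0. Lengths are in m, angles in rad, forces in N, time in s.
With the tool pointing down it reaches from about 0.35 to 0.8 m from the base axis. Payload 7.3 kg.
Tool frame: the origin (TCP) lies between the finger pads; the fingertips stand 25 mm ahead of it and the grasp point (between the pads) lies 6 mm ahead of it (r.tip_extent is the distance from the TCP to the fingertips, in m); z points along the fingers, y is the line along which they close (so a half turn about z gives the same grasp; the last joint's range is limited). The gripper opens to 85 mm and grips with 20 to 120 N. Pads are 22 mm wide; open, the fingers measure 114 mm over their backs; the gripper's body (76 mm by 85 mm) begins 54 mm behind the grasp point. The pads swing forward as they close: fully open they stand 13 mm farther back than shut.
Start: joints at [-1.341, 0.342, 1.524, -0, 1.275, -0.146], TCP at [0.193, -0.488, 0.256] pointing down, gripper open.
Joint ranges: [-2.53, 2.53], [-0.77, 2.02], [0.04, 2.7], [-1, 4.14], [0.28, 2.66], [-3.11, 3.11]. Speed limits (rad/s): [2.57, 2.57, 3.14, 3.14, 3.14, 3.14].

INTERFACE

Orientations are given as a unit quaternion [x, y, z, w].
In Python, from workcell import r, command_gripper, optics gives the robot as it stands. The module is installed in compiled form; this text tells all that it offers. Calls block until the motion is done:
- r.reach(position, orientation): joint-space move of the TCP to a pose.
- r.move_straight(position, orientation=None, speed=0.15, max_force=None): straight line of the TCP; orientation=None keeps the orientation; speed is the mean speed in m/s. With max_force (N) it stops when the force on the tool has changed by that much, and returns True; else False.
- r.movej(angles): joint-space move.
- command_gripper(opening, force=None): finger opening in m; force is the grip in N (None keeps the last); returns when the fingers have stopped.
- r.hold(seconds).
- r.solve_ik(position, orientation): joint angles nearest the present ones, or None.
- r.read_state(): the state.
- optics.get_image(name): name is "side" or "top"; returns (picture, depth): 420x560x3 uint8, red, green, blue; 420x560 float32, m along the optical axis (not along the pixel's ray), 0 where there is no reading.
- optics.camera_model(name): a dict with "K" (3x3 intrinsics, pixels), "k1" (the pictures are not rectified: a ray, as slopes to the right and down, at radius r is drawn at 1 + k1 r^2 times it, then the intrinsics apply), "R" (3x3) and "t" (3): a world point X has camera coordinates R X + t. Camera axes: x right, y down, z forward; pixel columns grow to the right and rows downward; lengths in m; the calibration is good to about 2 mm. A picture is of the moment at which its call begins. camera_model takes no time and is no camera call.
A pose or a line that the arm cannot do raises r.PlanningError and nothing moves.
- r.finish_job(): hands the job in; it is judged then, once.
The state is a dict: "time_s": time; "joint_positions": joint angles; "dq": joint speeds; "tau": joint torques, N m; "eef_pos": TCP position; "eef_rot": TCP orientation; "contact_force": force on the tool from outside, world axes, zero at the start; "torque": the same for the moment, N m; "grip_width": finger opening in m; "grip_force": force on a finger pad.
Only numpy, scipy, OpenCV 4.12 (cv2) and the standard library are available. Lean on these libraries where they do the work, as an engineer would, in place of code of your own. Each camera call takes 0.05 s, during which the arm holds its last target. There are 200 camera calls.

TASK

The blue canister stands open and its orange stopper is locked away in the grey case. Slide the red keeper fully left, out from behind the yellow-knobbed bolt, draw the bolt fully back toward you, slide the cover fully open by its blue tab, then take the stopper out and set it fully home in the canister's neck. Leave the keeper, bolt and cover open and the canister upright where it stands, and do not disturb the tin, the spool or the battery.

Things in the scene. Friction and masses are not known exactly. Their poses are not given: they have to be found in the camera images.
- case: Grey steel case fixed to the bench, 220 x 280 x 106 mm; origin: centre of underside; x away from the robot, y left, z up (yaw +-0.25). Right half: bay under the sliding cover, inside 100 (x) x 125 (y) mm centred at case (0.035, -0.0675), floor z 0.010, walls to 0.0995. Left half: closed deck the cover slides over. Front strip (x -0.11 to -0.027, top z 0.106) carries bolt and keeper.
- keeper (a joint): Travel (m) of the red keeper, a bar 100 x 12 mm along case y, top z 0.118, sliding in guides on the front strip, centre line at case x -0.086. At 0 (start 0 to 0.008) its right end (case y -0.090) lies across the rear end of the bolt, on the robot's side, and blocks it firmly. Grows to 0.050 as it slides left (case +y); clear of the bolt from 0.028. Needs about 2 N; stays where left.
- keeper_post (a point): Centre of the top of the red upright post (12 mm diameter, 32 mm of it above the bar) near the keeper's left end, at z 0.150; at keeper 0 it is at case (-0.086, 0.000). Push its right side to the left; a finger fits there down to z 0.120.
- bolt (a joint): Travel of the brass bolt (m), a bar 67 x 12 x 10 mm lying along case x, top z 0.118. 0: shut, its tongue lies between two lugs on the cover and locks it. Grows to 0.032 as it is drawn toward the robot (case -x); from 0.022 the cover is free. Needs about 2 N and stays where left.
- bolt_stud (a point): Centre of the top of the yellow upright knob (12 mm diameter, 32 mm above the bar) on the bolt, at z 0.150; shut it is at case (-0.052, -0.070). Its far side is free for a finger down to z 0.120 (tongue and lugs below).
- cover (a joint): Travel of the aluminium cover (m): 0 shut over the bay, grows to 0.125 fully open as it slides along case +y (left). 117 x 138 mm, top at z 0.106, lugs to 0.118. Needs about 3 N and stays where left.
- cover_tab (a point): Centre of the top edge of the blue upright tab on the cover, at z 0.140; shut it is at case (0.046, -0.024). The tab is 50 mm (case x) x 10 mm (case y) and stands 34 mm above the cover on a base 22 mm wide (case y) and 4 mm high; push its right (-y) face to the left.
- stopper: Loose stopper, 80 g, standing upright in the bay. Origin: centre of its underside, z up its axis. Black tapered plug, diameter 32 mm at the bottom to 40 at z 0.045; orange flange diameter 56 from z 0.045 to 0.053; orange round grip knob diameter 36 from z 0.053 to 0.080. Gripping with the fingers along case y, about 0.066 up, keeps a wide gripper clear of bolt and tab.
- canister: Loose blue metal canister, 0.9 kg, diameter 96 mm, 145 mm high to the rim of its neck. Origin: centre of its underside, z up. It stands to the left or the right of the case (it trades places with the tin).
- canister_mouth (a point): Centre of the neck's rim, 145 mm above the bench. The neck is 54 mm outside and 46 inside, 27 mm long, then widens inside. Seated, the flange rests on the rim, the stopper's origin 45 mm below this point.
- parts_tin: Rusty open tin, 67 mm diameter, 50 high, bystander; origin at its underside.
- spool: Spool of copper wire, 64 mm diameter, 45 high, bystander, left and far of the case; origin at its underside.
- battery: Blue and yellow D cell, 34 mm diameter, 62 high, standing, bystander, right and far of the case; origin at its underside.
Mind the look-alikes: they are no part of the job. Several things look just like the canister: the one meant starts farthest to the robot's right.

How it is judged:
By the outcome, as a careful person would: the job done as asked, in the order asked, and still so for the second after the job is handed in, with the robot touching nothing.
It also fails if it takes over 61 s, if anything falls off the work surface, if the arm or the gripper's body presses on something with over 40 N, if the wrist force passes 120 N, or if a joint passes its speed limit or range.

## Working session

There is one attempt and no reset: what is moved stays moved. The work goes in short steps, each a Python script; the robot and the scene stay as the last script left them, time stands still between calls to the robot, and variables do not carry over. Pictures are saved under pics/ and viewed, at most 10 in all, crops included, and the job is handed in when it is done.

```bash
mkdir -p pics
python3 - <<'E'
from workcell import r, optics
import cv2,numpy as np
for n in("top","side"):
    im,d=optics.get_image(n); cv2.imwrite(f"pics/{n}0.png",im[:,:,::-1]); np.savez(f"{n}0.npz",im=im,d=d)
    m=optics.camera_model(n); print(n,np.round(m["K"],1).tolist(),m["k1"],np.round(m["R"],3).tolist(),np.round(m["t"],3))
print(r.read_state()["time_s"],r.tip_extent,r.read_state()["eef_rot"])
E
```

```text
top [[404.3, 0.0, 274.4], [0.0, 404.3, 209.5], [0.0, 0.0, 1.0]] -0.09318473818406066 [[0.02, -1.0, -0.0], [-0.997, -0.02, -0.081], [0.081, 0.002, -0.997]] [-0.024  0.577  1.329]
side [[382.5, 0.0, 278.1], [0.0, 382.5, 211.3], [0.0, 0.0, 1.0]] -0.10706399316573208 [[0.92, -0.392, -0.003], [-0.251, -0.581, -0.774], [0.302, 0.713, -0.633]] [-0.547  0.224  0.854]
0.1 0.025 [ 9.82395237e-01  1.86813058e-01 -4.22618374e-05 -6.91397748e-04]
```

View pics/top0.png

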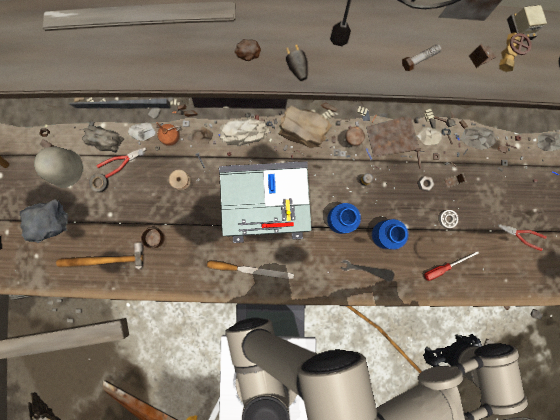

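View pics/side0.png

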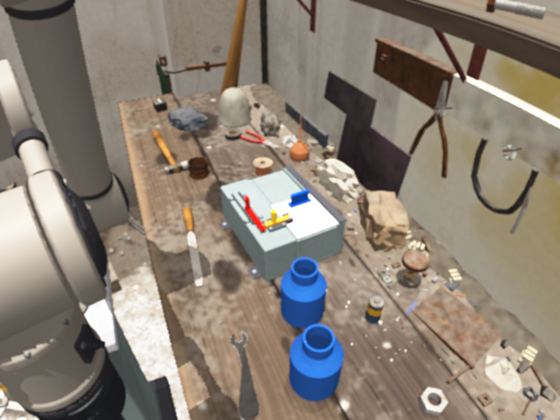

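The top view shows the case around (265,200), the keeper at (275,225), the yellow stud at (289,208) and the tab at (271,184). There are two blue canisters, at (345,217) and (392,233); the right one (392,233) is the target. The side view agrees, with the nearer canister at (316,360).

```bash
cat > h.py <<'E'
import numpy as np, cv2
from workcell import r, command_gripper, optics
def rays(n,uv):
    m=optics.camera_model(n); K=np.array(m["K"]); R=np.array(m["R"]); t=np.array(m["t"])
    p=(np.asarray(uv,float).reshape(-1,2)-K[:2,2])/[K[0,0],K[1,1]]
    s=p.copy()
    for _ in range(20): s=p/(1+m["k1"]*(s**2).sum(1,keepdims=True))
    return -R.T@t, s, R, t
def on_plane(n,uv,z):
    c,s,R,t=rays(n,uv); d=np.c_[s,np.ones(len(s))]@R
    return c+d*((z-c[2])/d[:,2])[:,None]
def cloud(n,d):
    v,u=np.mgrid[:d.shape[0],:d.shape[1]]
    c,s,R,t=rays(n,np.c_[u.ravel(),v.ravel()])
    X=(np.c_[s,np.ones(len(s))]*d.reshape(-1,1)-t)@R
    X[d.ravel()==0]=np.nan
    return X.reshape(*d.shape,3)
def masks(im):
    H,S,V=cv2.split(cv2.cvtColor(im,cv2.COLOR_RGB2HSV)); b=(S>140)&(V>60)
    return dict(red=b&((H<6)|(H>174)),yellow=b&(H>20)&(H<34)&(V>120),blue=b&(H>105)&(H<125),orange=b&(H>=7)&(H<19)&(V>120))
E
python3 - <<'E'
from h import *
for n in("top","side"):
    f=np.load(n+"0.npz"); X=cloud(n,f["d"]); M=masks(f["im"])
    for c,zl,zh in(("red",.14,.16),("yellow",.14,.16),("blue",.13,.15)):
        k=M[c]&(X[...,2]>zl)&(X[...,2]<zh)
        N,L,st,ce=cv2.connectedComponentsWithStats(k.astype(np.uint8))
        for i in range(1,N):
            if st[i,4]<8: continue
            P=X[L==i]; lo,hi=P.min(0),P.max(0)
            print(n,c,st[i].tolist(),"uv",ce[i].round(1),"med",np.median(P,0).round(4),"mid",((lo+hi)/2).round(4),"size",(hi-lo).round(3), "plane",on_plane(n,ce[i],{'red':.15,'yellow':.15}.get(c,.14))[0].round(4))
# case top: footprint from depth
f=np.load("top0.npz");X=cloud("top",f["d"])
k=(X[...,2]>.08)&(X[...,2]<.125)&(np.abs(X[...,1])<.2)
N,L,st,ce=cv2.connectedComponentsWithStats(k.astype(np.uint8))
i=1+st[1:,4].argmax();P=X[L==i][:,:2].astype(np.float32);print("case rect",cv2.minAreaRect(P),st[i])
E
```

```text
top red [263, 223, 4, 4, 11] uv [264.2 224.8] med [0.5195 0.0179 0.1482] mid [0.5209 0.0164 0.1487] size [0.009 0.009 0.006] plane [0.5199 0.0173 0.15  ]
top yellow [287, 211, 4, 4, 13] uv [288.4 212.4] med [ 0.5601 -0.0542  0.149 ] mid [ 0.5589 -0.0556  0.1496] size [0.009 0.009 0.007] plane [ 0.5591 -0.0552  0.15  ]
top blue [270, 174, 4, 17, 53] uv [271.4 181.8] med [ 0.6522 -0.0008  0.1394] mid [ 0.6535 -0.0019  0.1389] size [0.049 0.01  0.016] plane [ 0.6529 -0.0017  0.14  ]
top blue [339, 208, 19, 18, 94] uv [348.5 216.7] med [ 0.5497 -0.2413  0.144 ] mid [ 0.5507 -0.2385  0.1397] size [0.052 0.054 0.018] plane [ 0.5503 -0.2397  0.14  ]
top blue [388, 225, 18, 18, 102] uv [396.4 233.6] med [ 0.5016 -0.3859  0.1423] mid [ 0.5016 -0.3901  0.1401] size [0.052 0.053 0.019] plane [ 0.5013 -0.3881  0.14  ]
side red [245, 197, 4, 6, 20] uv [246.5 199.6] med [0.5183 0.014  0.1475] mid [0.5187 0.0153 0.1458] size [0.007 0.009 0.011] plane [0.5167 0.0105 0.15  ]
side yellow [272, 210, 4, 6, 19] uv [273.3 212.7] med [ 0.5588 -0.0579  0.1479] mid [ 0.5584 -0.056   0.1459] size [0.006 0.011 0.011] plane [ 0.557  -0.0614  0.15  ]
side blue [292, 189, 17, 11, 85] uv [299.7 193.9] med [ 0.6522 -0.005   0.1381] mid [ 0.6534 -0.0028  0.1365] size [0.046 0.013 0.012] plane [ 0.6504 -0.0079  0.14  ]
side blue [292, 258, 26, 25, 332] uv [304.3 269.6] med [ 0.5502 -0.2394  0.1409] mid [ 0.5502 -0.2377  0.1388] size [0.051 0.054 0.017] plane [ 0.5498 -0.2394  0.14  ]
side blue [302, 325, 33, 32, 444] uv [317.9 340.1] med [ 0.5005 -0.3931  0.1421] mid [ 0.5018 -0.3906  0.1389] size [0.054 0.054 0.018] plane [ 0.5008 -0.3921  0.14  ]
case rect ((0.6063693165779114, 0.01871676743030548), (0.22089214622974396, 0.2803269922733307), 4.410579204559326) [ 219  161   93   75 6093]
```

Run:
```python
import cv2
a=cv2.imread("pics/top0.png")[150:260,130:420]; b=cv2.imread("pics/side0.png")[160:400,200:400]
a=cv2.resize(a,None,fx=2.7,fy=2.7,interpolation=cv2.INTER_CUBIC);cv2.imwrite("pics/topc.png",a)
```

```text
(no output)
```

View pics/topc.png

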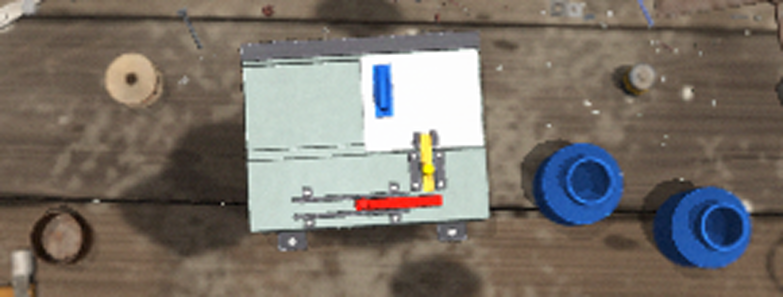

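The case fit from depth is centre (0.606, 0.019) and yaw 0.077, with the right size. It predicts the stud and tab to within 1–2 mm. The canister mouth is at (0.5015, -0.390). Moving to the keeper and the bolt next.

```bash
cat >> h.py <<'E'
PSI=0.077; CC=np.array([.6064,.0187])
def C(x,y,z):
    c,s=np.cos(PSI),np.sin(PSI); return [CC[0]+c*x-s*y,CC[1]+s*x+c*y,z]
def inv(p):
    c,s=np.cos(PSI),np.sin(PSI); d=np.asarray(p)[:2]-CC; return np.array([c*d[0]+s*d[1],-s*d[0]+c*d[1]])
Q=[np.cos(PSI/2),np.sin(PSI/2),0,0]
def rep(tag,hit=None):
    s=r.read_state(); print(tag,hit,"t",round(s["time_s"],2),"case",inv(s["eef_pos"]).round(4),"z",round(s["eef_pos"][2],4),"F",np.round(s["contact_force"],1),"w",round(s["grip_width"],4))
E
python3 - <<'E'
from h import *
r.reach(C(-.086,-.028,.20),Q); command_gripper(0.0,40); rep("above")
h=r.move_straight(C(-.086,-.028,.149),max_force=8); rep("down",h)
if not h:
    h=r.move_straight(C(-.086,.037,.149),speed=.06,max_force=12); rep("keeper",h)
    r.move_straight(C(-.086,.020,.149)); r.move_straight(C(-.086,.020,.20))
    im,d=optics.get_image("top"); cv2.imwrite("pics/k.png",im[:,:,::-1]); X=cloud("top",d); k=masks(im)["red"]&(X[...,2]>.14)&(X[...,2]<.16)
    print(k.sum(), inv((X[k].min(0)+X[k].max(0))/2) if k.any() else None)
E
```

```text
above None t 2.95 case [-0.086 -0.028] z 0.2 F [-0.3 -0.1 -0.1] w 0.0002
down False t 3.44 case [-0.0858 -0.028 ] z 0.1493 F [ 0.4  0.6 -0.9] w -0.0004
keeper True t 4.38 case [-0.0859  0.0314] z 0.149 F [ 1.3 -4.4  3.4] w 0.0003
0 None
```

Run:
```python
from h import *
r.move_straight(C(-.022,-.070,.20),speed=.25)
h=r.move_straight(C(-.022,-.070,.149),max_force=8); rep("down",h)
if not h:
    h=r.move_straight(C(-.074,-.070,.149),speed=.06,max_force=12); rep("bolt",h)
    r.move_straight(C(-.055,-.070,.149)); r.move_straight(C(-.055,-.070,.20))
    r.move_straight(C(.046,-.060,.20),speed=.25); rep("over tab")
    im,d=optics.get_image("side"); cv2.imwrite("pics/s1.png",cv2.resize(im[150:300,190:390,::-1],None,fx=4,fy=4,interpolation=cv2.INTER_CUBIC))
```

```text
down False t 6.25 case [-0.0221 -0.0693] z 0.1494 F [ 1.  -0.6  0.3] w -0.0003
bolt True t 7.0 case [-0.0676 -0.0702] z 0.1499 F [ 4.4  0.2 -0. ] w 0.0002
over tab None t 8.3 case [ 0.0452 -0.0597] z 0.1978 F [ 0.1 -0.2  0.5] w 0.0
```

View pics/s1.png

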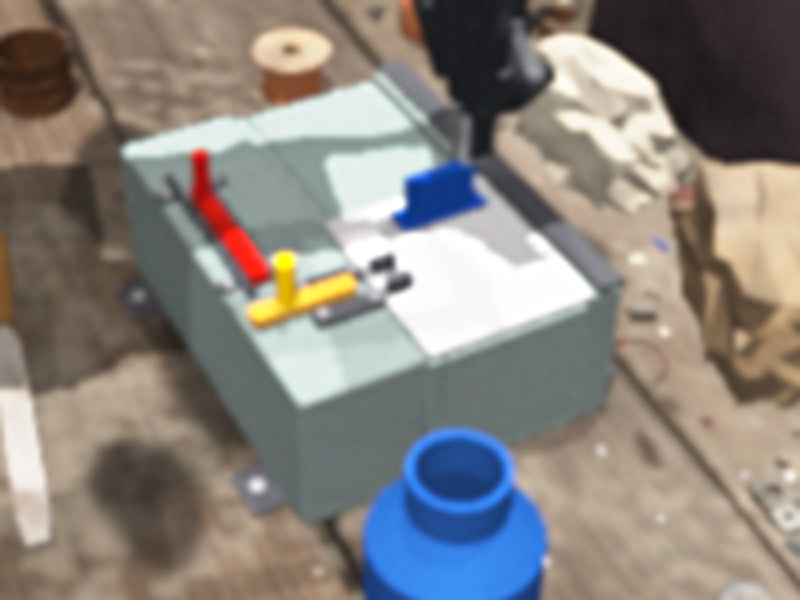

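The crop shows the keeper fully left, with its post at (200,165), and the bolt tongue clear of the two lugs near (390,270). Next is the cover.

Run:
```python
from h import *
h=r.move_straight(C(.046,-.060,.146),max_force=8); rep("down",h)
if not h:
    h=r.move_straight(C(.046,.092,.146),speed=.08,max_force=14); rep("cover",h)
    r.move_straight(C(.046,.065,.146)); r.move_straight(C(.046,.065,.21),speed=.2)
    command_gripper(.085); r.move_straight(C(-.08,.10,.22),speed=.25); rep("clear")
    for n in("top","side"):
        im,d=optics.get_image(n); np.savez(n+"1.npz",im=im,d=d); X=cloud(n,d); M=masks(im)
        k=M["orange"]&(np.abs(X[...,0]-CC[0]-.03)<.1)&(np.abs(X[...,1]+.05)<.1)
        for zl,zh in((.08,.1),(.05,.08)):
            P=X[k&(X[...,2]>zl)&(X[...,2]<zh)]
            if len(P): print(n,zl,len(P),"case mid",inv((P.min(0)+P.max(0))/2).round(4),"size",np.ptp(P,0).round(3),"zmed",np.median(P[:,2]).round(4))
        k=M["blue"]&(X[...,2]>.12)&(X[...,2]<.15)
        N,L,st,ce=cv2.connectedComponentsWithStats(k.astype(np.uint8))
        for i in range(1,N):
            P=X[L==i]
            if st[i,4]>8: print(n,"blue",((P.min(0)+P.max(0))/2).round(4),np.ptp(P,0).round(3),inv(P.mean(0)).round(3))
    im=np.load("side1.npz")["im"]; im2=np.load("top1.npz")["im"]
    a=cv2.resize(im[150:300,190:390,::-1],(400,300),interpolation=cv2.INTER_CUBIC); b=cv2.resize(im2[150:250,205:338,::-1],(400,300),interpolation=cv2.INTER_CUBIC); cv2.imwrite("pics/s2.png",np.hstack([a,b]))
```

```text
down False t 8.86 case [ 0.0458 -0.0602] z 0.1466 F [ 0.2 -0.2 -0.2] w -0.0003
cover True t 10.49 case [0.046  0.0833] z 0.1458 F [ 0.6 -3.3  1.4] w -0.0003
clear None t 12.69 case [-0.0789  0.0998] z 0.2205 F [ 0.5 -0.3 -1.2] w 0.0851
top 0.08 19 case mid [ 0.0319 -0.0761] size [0.035 0.032 0.012] zmed 0.0867
top 0.05 64 case mid [ 0.0335 -0.077 ] size [0.053 0.053 0.022] zmed 0.0621
top blue [0.6427 0.1229 0.1324] [0.047 0.014 0.025] [0.044 0.1  ]
top blue [ 0.5497 -0.2391  0.1348] [0.054 0.055 0.029] [-0.076 -0.252]
top blue [ 0.5016 -0.3898  0.135 ] [0.052 0.054 0.03 ] [-0.136 -0.398]
side 0.08 52 case mid [ 0.0316 -0.0788] size [0.034 0.034 0.012] zmed 0.0862
side 0.05 89 case mid [ 0.0339 -0.0738] size [0.051 0.045 0.022] zmed 0.0692
side blue [0.6437 0.1213 0.1311] [0.046 0.014 0.022] [0.043 0.098]
side blue [ 0.5501 -0.2388  0.1337] [0.052 0.052 0.027] [-0.076 -0.253]
side blue [ 0.5014 -0.3905  0.134 ] [0.054 0.054 0.028] [-0.137 -0.401]
```

View pics/s2.png

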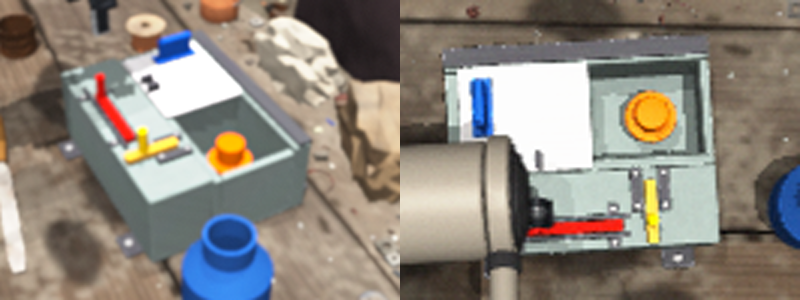

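The view shows the bay open with the stopper upright at (652,115) in the right half, case (0.0325, -0.077). The tab is at case y 0.100, so the cover is fully open. Next I grasp the stopper.

Run:
```python
from h import *
x,y=.0325,-.0768
command_gripper(.052,40); r.move_straight(C(-.02,0,.23),speed=.25); r.move_straight(C(x,y,.20),speed=.2); rep("above")
r.move_straight(C(x,y,.112),speed=.15)
h=r.move_straight(C(x,y,.075),speed=.03,max_force=5); rep("touch",h)
z=r.read_state()["eef_pos"][2]
if h: r.move_straight(C(x,y,z+.004),speed=.05)
command_gripper(.02,45); rep("grip"); print(r.read_state()["grip_force"])
```

```text
above None t 14.47 case [ 0.0321 -0.0758] z 0.2 F [-0.3 -0.3  0.1] w 0.0519
touch True t 16.08 case [ 0.0325 -0.0766] z 0.0846 F [-0.4  0.5  6.5] w 0.0518
grip None t 16.62 case [ 0.0325 -0.0768] z 0.0885 F [0.1 0.3 0. ] w 0.0347
44.988698959350586
```

Run:
```python
from h import *
x,y=.0325,-.0768
r.move_straight(C(x,y,.265),speed=.15); rep("lift")
r.move_straight([.5015,-.390,.265],speed=.2); r.hold(.3); rep("over"); print(r.read_state()["eef_pos"])
for n in("top","side"):
    im,d=optics.get_image(n); np.savez(n+"2.npz",im=im,d=d); X=cloud(n,d); M=masks(im)
    for c in("orange","blue"):
        k=M[c]&(np.hypot(X[...,0]-.5,X[...,1]+.39)<.06)&(X[...,2]>.12)
        P=X[k]
        if len(P): print(n,c,len(P),((P.min(0)+P.max(0))/2).round(4),np.ptp(P,0).round(3),P.min(0).round(4),P.max(0).round(4))
im=np.load("side2.npz")["im"]; cv2.imwrite("pics/s3.png",cv2.resize(im[230:400,220:420,::-1],None,fx=3.4,fy=3.4,interpolation=cv2.INTER_CUBIC))
```

```text
lift None t 17.95 case [ 0.0321 -0.0767] z 0.2639 F [-0.4  0.7 -1. ] w 0.0345
over None t 20.22 case [-0.1358 -0.3991] z 0.265 F [-0.1 -0.4 -1.8] w 0.0345
[ 0.5016735  -0.38970034  0.26502344]
top orange 49 [ 0.5022 -0.3813  0.259 ] [0.048 0.033 0.055] [ 0.478  -0.398   0.2313] [ 0.5263 -0.3646  0.2866]
top blue 84 [ 0.5019 -0.3824  0.1347] [0.053 0.039 0.029] [ 0.4754 -0.4019  0.12  ] [ 0.5283 -0.363   0.1495]
side orange 591 [ 0.497  -0.3928  0.2691] [0.048 0.052 0.074] [ 0.473  -0.4189  0.2318] [ 0.521  -0.3667  0.3063]
side blue 601 [ 0.5015 -0.3789  0.2143] [0.054 0.078 0.188] [ 0.4746 -0.4179  0.1201] [ 0.5283 -0.3399  0.3084]
```

View pics/s3.png

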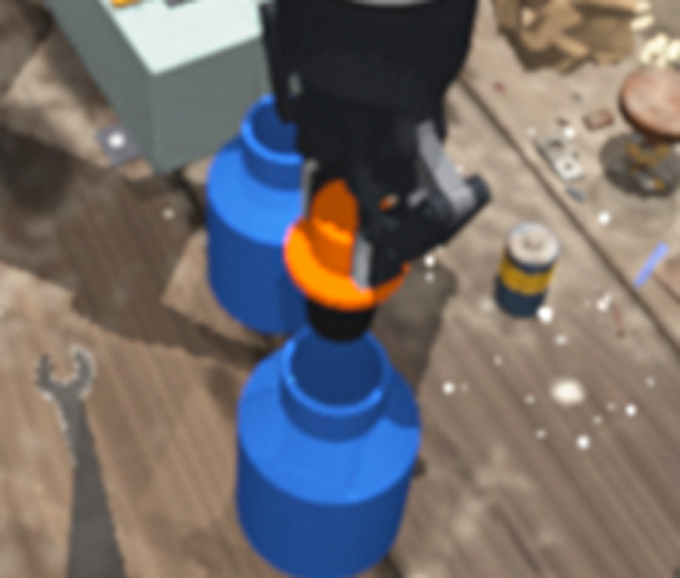

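The crop shows the stopper held upright at (345,260), just over the neck at (335,370) and centred on it to about 2 mm. Lowering it now with a force limit.

Run:
```python
from h import *
p=[.5015,-.390]
r.move_straight([*p,.228],speed=.12); rep("mouth")
h=r.move_straight([*p,.174],speed=.04,max_force=10); rep("seat",h); print(r.read_state()["eef_pos"])
```

```text
mouth None t 20.77 case [-0.136  -0.3995] z 0.2281 F [ 0.7  0.3 -1. ] w 0.0349
seat True t 21.9 case [-0.136  -0.3994] z 0.1785 F [0.1 0.4 4.5] w 0.0347
[ 0.50148712 -0.38998985  0.17853951]
```

Contact came at 0.1785, exactly the predicted seated height, with no side load. I release, back off and check.

Run:
```python
from h import *
p=[.5015,-.390]
command_gripper(.06); r.move_straight([*p,.26],speed=.12); r.move_straight([.42,-.20,.30],speed=.25); r.hold(.3); rep("off")
for n in("top","side"):
    im,d=optics.get_image(n); np.savez(n+"3.npz",im=im,d=d); X=cloud(n,d); M=masks(im)
    near=(np.hypot(X[...,0]-.5,X[...,1]+.39)<.06)
    for c,zl,zh in(("orange",.14,.165),("orange",.165,.2),("blue",.02,.15)):
        P=X[M[c]&near&(X[...,2]>zl)&(X[...,2]<zh)]
        if len(P): print(n,c,zl,len(P),((P.min(0)+P.max(0))/2).round(4),np.ptp(P,0).round(3),"zmax",P[:,2].max().round(4),"zmed",np.median(P[:,2]).round(4))
a,b=[np.load(n+"3.npz")["im"][:,:,::-1] for n in("side","top")]
cv2.imwrite("pics/s4.png",np.hstack([cv2.resize(a[140:400,190:400],(400,495)),cv2.resize(b[150:260,205:420],(400,495*400//967))if 0 else cv2.copyMakeBorder(cv2.resize(b[140:260,140:420],(400,171)),0,324,0,0,0)]))
```

```text
off None t 24.4 case [-0.2026 -0.2043] z 0.2995 F [-0.8 -0.2 -0.1] w 0.0598
top orange 0.14 78 [ 0.5013 -0.3897  0.1554] [0.052 0.051 0.019] zmax 0.1648 zmed 0.1531
top orange 0.165 30 [ 0.5007 -0.3845  0.1746] [0.033 0.024 0.015] zmax 0.182 zmed 0.1784
top blue 0.02 526 [ 0.5026 -0.3872  0.0798] [0.092 0.092 0.119] zmax 0.1395 zmed 0.1014
side orange 0.14 130 [ 0.5013 -0.3898  0.1559] [0.056 0.054 0.018] zmax 0.1648 zmed 0.1546
side orange 0.165 130 [ 0.5005 -0.3897  0.1733] [0.035 0.035 0.017] zmax 0.1817 zmed 0.1731
side blue 0.02 2339 [ 0.5004 -0.3924  0.0822] [0.094 0.093 0.124] zmax 0.1443 zmed 0.0995
```

View pics/s4.png

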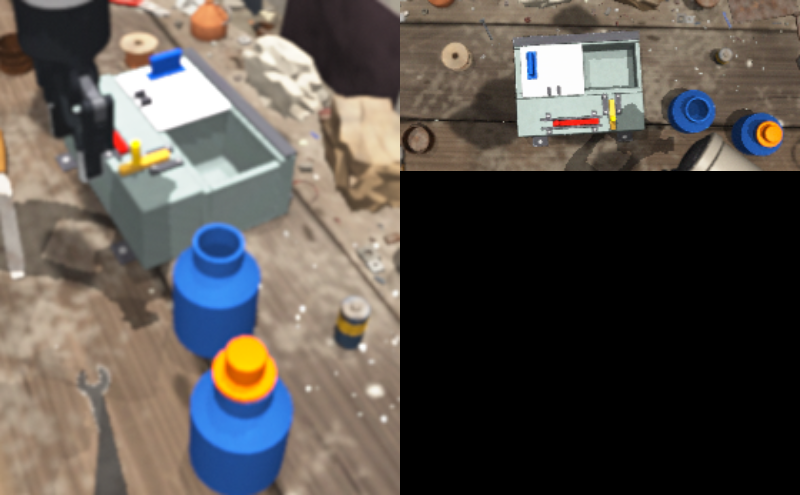

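The flange top is at 0.153 and the knob top at about 0.18, so the stopper, at (245,370), is fully home in the upright canister. The keeper, bolt and cover are still open.

```bash
python3 -c "
from workcell import r
print(r.finish_job())"
```

```text
the job is handed in; nothing more can be done
None
```

The stopper is fully home in the right-hand canister, which stands upright in place; the keeper, bolt and cover are open, the tin, spool and battery were not touched, and I handed the job in at about 24 s.

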